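# Park the sprung locating pin and free the yoke

### The job

Free the yoke from the bench fixture: draw the sprung locating pin fully back by its black-knobbed handle, swing the handle over and let it rest in the holding notch of its slot, then let go so that the pin stays back by itself. Only then lift the yoke out and set it down gently, standing upright on its two ears with its hub on top, in the middle of the black rubber mat, and leave the pin parked.

Things in the scene. Friction and masses are not known exactly. Their poses are not given: they have to be found in the camera images.
- fixture: Grey fixture fixed to the bench, base plate 275 x 120 x 12 mm; origin on the bench under the pin's axis. Its x axis is the way the pin is drawn BACK, away from the yoke; y is the side to which the handle swings. The pin's axis lies along x at y = 0, 62 mm above the bench. The yoke stands at x = -70 mm between 12 mm high curbs (2 mm play). Housing: x 20 to 145, y -50 to 50, flat top at 102 mm
- notch (a point): Holding notch: centre of the place in the slotted top plate (8 mm thick) of the housing where the stem rests when parked; axes as the fixture's. The slot is J-shaped: a straight leg 18 mm wide along x, in which the stem stands upright; at its far +x end a cross leg opens towards +y; from there the notch runs 8 mm back towards -x, behind a 7 mm wide tooth
- plunger (a joint): Travel of the locating pin (20 mm steel rod) along fixture +x, m: 0 = out, its nose through the near ear of the yoke; 0.060 = end stop, fully back. A spring pulls it to 0 (7 N at 0, 12 N at 0.05) and snaps it back when let go. The stem passes the tooth only from 0.046 up; resting in the notch it reads 0.038, the pin then 14 mm clear of the yoke
- handle (a joint): Swing of the handle about the pin's axis, rad: 0 = upright, grows as it leans to fixture +y, end stop 0.70. The slot's leg keeps it within about 0.1 of upright until the pin is drawn back past 0.046. No spring: past the tooth it falls on outwards by its weight. Parked in the notch it rests at 0.5 to 0.70
- knob (a point): Centre of the handle's black round knob, 26 to 30 mm thick and 48 mm long (from 70 to 118 mm from the pin's axis), on a 12 mm steel stem. It is 95 mm from the pin's axis and swings in a circle about it: 157 mm above the bench when upright, about 135 mm when parked. It stands at fixture x = 50 mm + plunger travel
- yoke_centre (a point): Centre (half-way up, 80 mm above its feet) of the loose aluminium yoke, 160 mm tall, about 0.7 kg, z up through the hub. Two ears, 54 mm wide (y), 84 mm over their outer faces (x), with a 30 mm bore 50 mm above the feet; a bridge 84 x 54 mm, 82 to 100 mm above the feet; on top the hub. It starts on the fixture's base plate, 12 mm above the bench, held by the pin
- hub (a point): Grip point on the axis of the yoke's round hub, 44 mm in diameter, 135 mm above the yoke's feet (55 mm above its centre). The hub is straight from 106 to 160 mm (its top) above the feet; below it flares to 54 mm onto the bridge
- mat_top (a point): Centre of the upper face of the fixed black rubber mat, 240 (its x) x 200 (its y) x 4 mm, lying on the bench
Not all that is in view belongs to the job. What is shaped like the part that bears yoke_centre but pink or red is not meant.

How it is judged:
On the way:
1. the pin stays parked in its notch with the gripper away from the knob, while the yoke still stands in the fixture (value of joint plunger between 0.033 and 0.044 m and value of joint handle above 0.42 rad and distance between the grasp point and knob above 0.05 m and distance of yoke_centre from where it was at the start of the episode below 0.02 m), for 0.3 s.
At the end, for the whole second after the job is handed in: The pin is still parked in the notch (travel 33 to 44 mm, handle leaning over by more than 0.42 rad) and the yoke stands upright, ears down (within 0.1 rad), on the mat, its centre within 70 mm (mat x) and 50 mm (mat y) of the mat's centre, at rest (value of joint plunger between 0.033 and 0.044 m and value of joint handle above 0.42 rad and x of yoke_centre in the frame of mat_top between -0.07 and 0.07 m and y of yoke_centre in the frame of mat_top between -0.05 and 0.05 m and z of yoke_centre in the frame of mat_top between 0.074 and 0.086 m and angle between yoke_centre's own z axis and vertical below 0.1 rad and linear speed of yoke below 0.03 m/s); the robot touches nothing.
It fails at once if the yoke is dropped or slammed onto the mat (faster than 0.5 m/s within the last 30 mm) (z of yoke_centre in the frame of mat_top below 0.11 m and horizontal distance between yoke_centre and mat_top below 0.13 m and linear speed of yoke above 0.5 m/s).
It also fails if it takes over 58 s, if anything falls off the work surface, if the arm or the gripper's body presses on something with over 40 N, if the wrist force passes 120 N, or if a joint passes its speed limit or range.

### The arm

A 6-joint arm with a two-finger parallel gripper is mounted at the origin on the work surface. World frame = base frame: x ahead of the robot, y to its left, z up, the work surface at z = 0. Lengths are in m, angles in rad, forces in N, time in s.
With the tool pointing down it reaches from about 0.35 to 0.775 m from the base axis. Payload 7.3 kg.
Tool frame: the origin (TCP) lies on the centre line of the jaws, within the pads' length; the fingertips stand 14 mm ahead of it and the grasp point (between the pads) lies 5 mm behind it; z points along the fingers, y is the direction in which the jaws open and shut (so a half turn about z gives the same grasp; the last joint's range is limited). The gripper opens to 92 mm and grips with 3 to 60 N. Pads are 19 mm wide; open, the fingers measure 130 mm over their backs; the gripper's body (75 mm by 190 mm) begins 47 mm behind the grasp point.
Start: joints at [0.957, 0.342, 1.524, -0, 1.275, -0.146], TCP at [0.237, 0.469, 0.241] pointing down, gripper open.
Joint ranges: [-2.53, 2.53], [-0.77, 2.02], [0.04, 2.7], [-1, 4.14], [0.28, 2.66], [-3.11, 3.11]. Speed limits (rad/s): [2.57, 2.57, 3.14, 3.14, 3.14, 3.14].

### API

Orientations are given as [roll, pitch, yaw] about the fixed x, y, z axes, in that order (R = Rz(yaw) Ry(pitch) Rx(roll)).
In Python, from cell import telemetry, cams, robot gives the robot as it stands.
- The arm moves only by the tool servo_tool, never from a script. Its argument "targets" is text: rows parted by semicolons, each of 4 numbers parted by spaces: the shift along the tool's x, y, z in mm, then the turn about the tool's z in rad. In form: x y z yaw; .... A call has 1 to 20 rows; each row shifts and turns the pose as measured when the row begins, along the tool's axes as they then stand; what a row does not reach is not made up. A row lasts 1/8 s, in which the tool goes at most 62.5 mm and 10.7 degrees, less where a joint would pass 70% of its speed; a pose out of reach is approached as far as the arm can. A call with a gripper value outside its range is refused whole. "hand" is the opening, from 0 (shut) to 1 (fully open), set as the call begins (left out, the last holds). The fingers move at their own pace and stop on an object; "squeeze" is the grip in N (left out, the last holds). Time passes only in rows, so rows that do not move let the fingers close. It gives the time, the measured TCP pose, the force and the opening at its end, in the units of the state.
- telemetry.observe(): the state, without advancing time (a new reading comes with each control period).
- cams.read_camera(name): name is "scene" or "side" or "wrist"; returns a dict with "color" (420x560x3 uint8, red, green, blue), "K" (3x3 intrinsics, pixels), "R" (3x3) and "t" (3): a world point X has camera coordinates R X + t. Camera axes: x right, y down, z forward; pixel columns grow to the right and rows downward; lengths in m; the calibration is good to about 2 mm. A picture is of the moment at which its call begins. There is no depth.
- robot.hand_in(): hands the job in, once; it reports no verdict.
Trained networks look in a picture, given as the dict that the camera call returned (one of the last four; its "shot" number tells which), for a name from the list of things; names that differ only in an ending like _2 or _b are one class to them, and where a whole thing is asked for, a point or a joint stands for the part that bears it (a point fixed in the world has none). Each returns a list of dicts, best first, with "score" (0 to 1); they miss things now and then, are a little off and sometimes report something else, mostly with a low value. They report only what shows in the picture. A call takes as long as a camera call. They do not tell look-alikes from the thing itself.
- cams.cut_out(picture, query): "region" (420x560 bool, what is visible of it) and "extent" ([centre column, centre row, width, height] in pixels, round what is visible of it).
The state is a dict: "time": time; "qpos": joint angles; "qvel": joint speeds; "joint_efforts": joint torques, N m; "tool_pos": TCP position; "tool_rot": TCP orientation; "contact_force": force on the tool from outside, world axes, zero at the start; "torque": the same for the moment, N m; "opening": finger opening in m.
Only numpy, scipy, OpenCV 4.12 (cv2) and the standard library are available. Lean on these libraries where they do the work, as an engineer would, in place of code of your own. Each camera call takes 0.05 s, during which the arm holds its last target.

## Working session

There is one attempt and no reset: what is moved stays moved. The work goes in short steps, Python scripts to look and compute and a tool call to move; the robot and the scene stay as the last step left them, time stands still between calls to the robot, and variables do not carry over. Pictures are saved under pics/ and viewed, and the job is handed in when it is done.

Besides the shell and the picture viewer there is one more tool, called as name(argument=value, ...), one argument or row to a line, values as JSON. servo_tool: Moves the arm, as the interface text tells. Its arguments: {"type":"object","properties":{"targets":{"type":"string"},"hand":{"type":"number"},"squeeze":{"type":"number"}},"required":["targets"]}

```bash
ls -la; mkdir -p pics
python3 - <<'E'
from cell import telemetry, cams, robot
import cv2
s=telemetry.observe();print(s)
for n in ["scene","side","wrist"]:
    p=cams.read_camera(n); cv2.imwrite(f"pics/{n}0.png",p["color"][:,:,::-1]); print(n,p["K"].tolist(),p["R"].tolist(),p["t"].tolist())
    for q in ["fixture","knob","yoke_centre","mat_top","hub"]:
        try:
            r=cams.cut_out(p,q); print(q,[(round(d["score"],2),d["extent"]) for d in r])
        except Exception as e: print(q,e)
E
```

```text
total 12
drwxr-xr-x  3 agent agent 4096 Dec  6 22:56 .
drwxr-xr-x 23 root  root  4096 Dec  6 22:56 ..
drwxr-xr-x  2 agent agent 4096 Dec  6 22:56 pics
{'time': 0.0, 'qpos': array([ 9.57008990e-01,  3.42715200e-01,  1.52500159e+00,  2.10060549e-05,
        1.27539211e+00, -1.45965010e-01]), 'qvel': array([-9.97590038e-04, -5.23402513e-04,  1.84953008e-03, -6.86748130e-04,
       -1.09999663e-03,  6.65109990e-06]), 'joint_efforts': array([ 2.64350012e-03, -4.31240666e+01, -2.44222730e+01,  7.18633225e-02,
        5.56501374e-02, -1.46854982e-04]), 'tool_pos': array([0.23648452, 0.46830011, 0.24005423]), 'tool_rot': array([-3.14009545e+00, -2.40407095e-04,  2.67376402e+00]), 'contact_force': array([0.22932264, 0.02914631, 0.07138604]), 'torque': array([-0.05564954,  0.00788015, -0.01034034]), 'opening': 0.09178301216315882}
scene [[496.4514366138598, 0.0, 284.156555471637], [0.0, 496.4514366138598, 211.4151705219341], [0.0, 0.0, 1.0]] [[0.8460364976967175, 0.5330020979991323, -0.011445876707156102], [0.3235812963048771, -0.5304477843897709, -0.7835306584414158], [-0.4236949247356257, 0.
[... 1299 characters left out ...]
.1, 144.4, 88.9]), (0.31, [284.5, 204.3, 34.8, 60.4])]
hub [(0.78, [284.4, 203.5, 37.1, 60.8]), (0.77, [216.6, 292.0, 50.4, 88.4]), (0.76, [216.1, 162.2, 17.2, 55.0]), (0.68, [355.1, 195.7, 25.2, 58.2])]
wrist [[326.93309490512394, 0.0, 284.1957581711231], [0.0, 326.93309490512394, 209.03616081028375], [0.0, 0.0, 1.0]] [[0.4499421396249399, 0.893057571536994, -0.0004948840062747814], [0.8556452012431938, -0.43093411596411035, 0.2866480024136348], [0.25577990651970206, -0.12939846065034666, -0.9580358436938022]] [-0.5240364508859723, -0.035644501268719486, 0.39139693736658787]
fixture []
knob []
yoke_centre [(0.53, [381.1, 349.2, 10.5, 7.8])]
mat_top []
hub [(0.51, [379.6, 347.4, 11.8, 3.2])]
```

View pics/scene0.png

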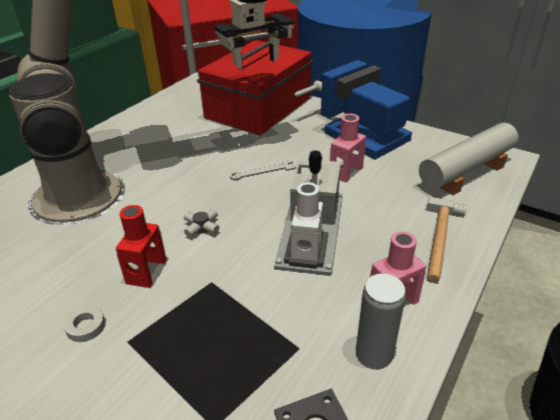

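View pics/side0.png

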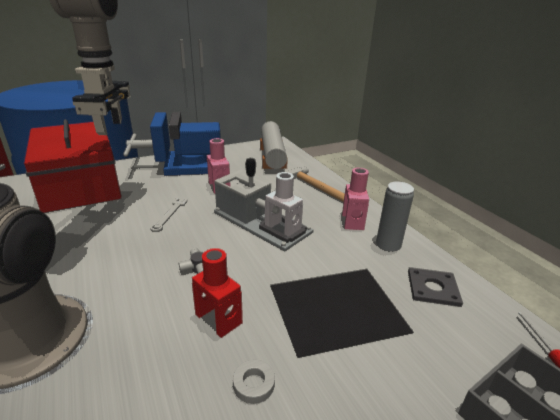

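View pics/wrist0.png

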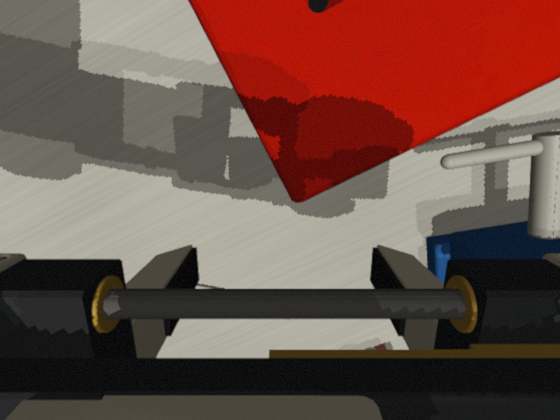

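Candidates for the yoke, by scene pixel:
- Aluminium, in the fixture: (307,219)
- Pink: (348,147)
- Pink: (398,268)
- Red: (142,246)

The aluminium one in the fixture is the one described. I'll check it in a close crop.

```bash
cat > h.py <<'E'
import numpy as np, cv2
from cell import telemetry, cams, robot
def proj(p,X):
    X=np.atleast_2d(X); c=X@np.array(p["R"]).T+np.array(p["t"]); k=np.array(p["K"])
    return np.c_[k[0,0]*c[:,0]/c[:,2]+k[0,2],k[1,1]*c[:,1]/c[:,2]+k[1,2]]
def ray(p,uv):
    R=np.array(p["R"]);t=np.array(p["t"]);k=np.array(p["K"])
    o=-R.T@t; d=R.T@np.array([(uv[0]-k[0,2])/k[0,0],(uv[1]-k[1,2])/k[1,1],1]); return o,d/np.linalg.norm(d)
def onz(p,uv,z):
    o,d=ray(p,uv); return o+d*(z-o[2])/d[2]
def tri(ps,uvs):
    A=np.zeros((3,3));b=np.zeros(3);r=[]
    for p,uv in zip(ps,uvs):
        o,d=ray(p,uv);M=np.eye(3)-np.outer(d,d);A+=M;b+=M@o
    X=np.linalg.solve(A,b)
    return X,[np.round(proj(p,X)[0]-uv,1).tolist() for p,uv in zip(ps,uvs)]
def crop(p,name,u,v,w,h,s):
    im=p["color"][v:v+h,u:u+w,::-1]; cv2.imwrite(f"pics/{name}.png",cv2.resize(im,None,fx=s,fy=s,interpolation=cv2.INTER_CUBIC))
E
python3 - <<'E'
from h import *
import pickle
a=cams.read_camera("scene");b=cams.read_camera("side")
pickle.dump({"scene":{k:a[k] for k in("color","K","R","t")},"side":{k:b[k] for k in("color","K","R","t")}},open("p0.pkl","wb"))
crop(a,"sc1",265,140,95,140,4); crop(b,"sd1",205,140,120,110,5)
ra=cams.cut_out(a,"mat_top")[0]["region"];rb=cams.cut_out(b,"mat_top")[0]["region"]
for p,r in((a,ra),(b,rb)):
    g=(p["color"].max(2)<60).astype(np.uint8)&cv2.dilate(r.astype(np.uint8),np.ones((9,9)))
    c=max(cv2.findContours(g,0,2)[0],key=cv2.contourArea)
    q=cv2.minAreaRect(c); e=cv2.approxPolyDP(cv2.convexHull(c),6,True)[:,0]
    W=[onz(p,x.astype(float),0.004) for x in e]; print(e.tolist(),np.round(W,3).tolist(),np.mean(W,0))
k=[cams.cut_out(p,"knob")[0]["extent"][:2] for p in(a,b)];print(k,tri([a,b],k))
E
```

```text
[[211, 283], [297, 348], [222, 419], [205, 419], [129, 343]] [[0.484, -0.064, 0.004], [0.712, -0.107, 0.004], [0.681, -0.282, 0.004], [0.658, -0.296, 0.004], [0.451, -0.256, 0.004]] [ 0.59720914 -0.200695    0.004     ]
[[412, 332], [298, 356], [271, 286], [366, 270]] [[0.673, -0.299, 0.004], [0.444, -0.255, 0.004], [0.478, -0.067, 0.004], [0.707, -0.11, 0.004]] [ 0.57546357 -0.18273064  0.004     ]
[[315.4, 166.8], [254.1, 171.4]] (array([0.5601739 , 0.22028582, 0.14678184]), [[-0.1, 1.0], [-0.3, -0.7]])
```

View pics/sc1.png

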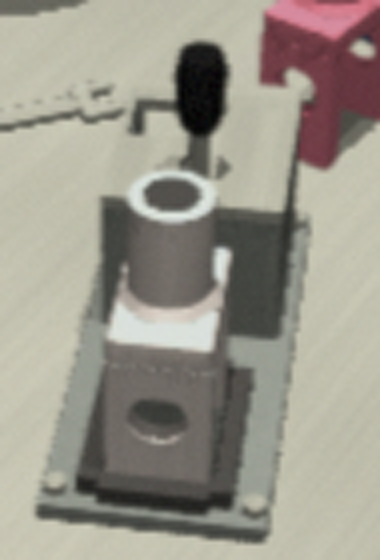

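View pics/sd1.png

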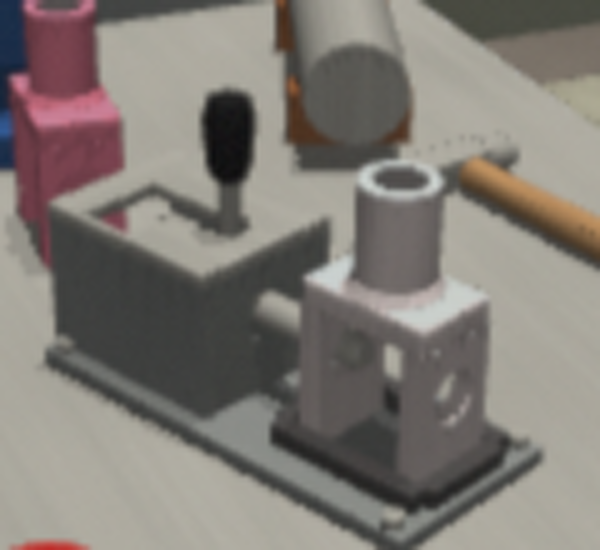

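```bash
cat > fit.py <<'E'
from h import *
import pickle
from scipy.optimize import least_squares
P=pickle.load(open("p0.pkl","rb"))
obs=[("scene",(20,50,102),(290.75,189.25)),("scene",(20,-50,102),(335,193)),("scene",(145,-50,102),(340.75,162)),
("scene",(-70,0,172),(307.75,188.75)),("side",(-70,0,172),(285,176)),
("side",(145,50,102),(215.4,182)),("side",(20,50,102),(245,195.6)),("side",(20,-50,102),(270.6,183.6)),
("scene",(None,60,12),(274.5,266.3)),("scene",(None,-60,12),(332,272)),("side",(None,60,12),(284,247.6)),("side",(None,-60,12),(313,231)),
("scene",(50,0,157),(315.3,162)),("side",(50,0,157),(250.8,167.5))]
def W(q,X): 
    c,s=np.cos(q[2]),np.sin(q[2]); x,y,z=X; return np.array([q[0]+(c*x-s*y)/1000,q[1]+(s*x+c*y)/1000,z/1000])
def res(q):
    r=[]
    for n,X,uv in obs:
        X=(q[3] if X[0] is None else X[0],X[1],X[2])
        r+=list(proj(P[n],W(q,X))[0]-uv)
    return r
f=least_squares(res,[.56,.17,1.7,-120],x_scale=[.01,.01,.1,10],loss="soft_l1")
q=f.x
if __name__=="__main__":
    print(q); print(np.round(np.reshape(f.fun if False else res(q),(-1,2)),1).tolist())
    print("knob",W(q,(50,0,157)),"hub",W(q,(-70,0,147)),"parked",W(q,(88,95*np.sin(.6),135)))
E
python3 fit.py
```

```text
[   0.57442781    0.17966622    1.96149369 -128.31612677]
[[-1.1, -0.5], [0.4, -0.1], [-0.5, -0.2], [-0.4, -0.2], [0.6, -0.7], [-0.5, -2.1], [1.1, -0.8], [1.1, -1.0], [-1.0, -1.2], [-0.6, -0.3], [1.3, -0.2], [0.9, -2.6], [-0.5, -0.1], [0.5, -0.8]]
knob [0.55538614 0.2258984  0.157     ] hub [0.60108614 0.11494116 0.147     ] parked [0.49131563 0.24060657 0.135     ]
```

servo_tool(
  targets="0 0 -20 -0.17;0 0 -20 -0.17;0 0 -20 -0.17;0 0 0 -0.17;0 0 0 -0.17;0 0 0 0",
  hand=1,
)

```text
time: 1.95
tool_pos: [0.2367, 0.4685, 0.3027]
tool_rot: [-3.142, -0.0, -2.734]
contact_force: [-0.8, 0.2, -0.2]
opening: 0.0917
```

```bash
cat > go.py <<'E'
from h import *
from fit import q,W
from scipy.spatial.transform import Rotation as Ro
import sys
def delta(X,axis=None):
    s=telemetry.observe();R=Ro.from_euler("xyz",s["tool_rot"]).as_matrix()
    d=R.T@(np.array(X)-s["tool_pos"])*1000
    # yaw so tool y along axis angle (world), mod pi
    out=""
    if axis is not None:
        a=np.arctan2(R[1,1],R[0,1]); e=(axis-a+np.pi/2)%np.pi-np.pi/2; out=f" yaw {-e:.3f}"
    print("t",round(s["time"],2),"tool",np.round(s["tool_pos"],4),"d mm",np.round(d,1),out,"F",np.round(s["contact_force"],1),"open",round(s["opening"],4),"j6",round(s["qpos"][5],2), "tilt",np.round(s["tool_rot"],3))
def fx(): # TCP in fixture frame
    s=telemetry.observe();c,n=np.cos(q[2]),np.sin(q[2]);d=s["tool_pos"][:2]-q[:2]
    print("TCP in fixture mm",np.round([1000*(c*d[0]+n*d[1]),1000*(-n*d[0]+c*d[1]),1000*s["tool_pos"][2]],1))
E
python3 -c "
from go import *
delta(W(q,(50,0,260)),q[2]);fx()
p=__import__('pickle').load(open('p0.pkl','rb'))
for n,uv in(('scene',(334,175)),('scene',(352,180)),('side',(228,190))): 
  w=onz(p[n],uv,0); c,s_=np.cos(q[2]),np.sin(q[2]);d=w[:2]-q[:2];print(n,[1000*(c*d[0]+s_*d[1]),1000*(-s_*d[0]+c*d[1])])
"
```

```text
t 1.95 tool [0.2367 0.4685 0.3027] d mm [-196.5 -349.1   42.6]  yaw 0.017 F [-0.8  0.2 -0.2] open 0.0917 j6 -1.02 tilt [-3.142 -0.    -2.734]
TCP in fixture mm [395.7 202.3 302.7]
scene [np.float64(238.27357324196169), np.float64(-31.744067255314263)]
scene [np.float64(222.5378340989087), np.float64(-79.84396495878399)]
side [np.float64(219.9512415315587), np.float64(-62.36264551678835)]
```

servo_tool(
  targets="-20 -35 0 0.017;-30 -52 0 0;-30 -52 0 0;-30 -52 0 0;-30 -52 0 0;-30 -52 0 0;-20 -40 0 0;-7 -14 20 0;0 0 20 0;0 0 0 0",
)

```text
time: 3.2
tool_pos: [0.5589, 0.2089, 0.2594]
tool_rot: [3.14, -0.001, -2.792]
contact_force: [0.2, 0.8, -1.0]
opening: 0.0917
```

```bash
python3 -c "
from go import *
delta(W(q,(50,0,152)),q[2]);fx()
a=cams.read_camera('scene');b=cams.read_camera('side');w=cams.read_camera('wrist')
crop(a,'sc2',255,60,130,140,4);crop(b,'sd2',185,80,140,120,4);crop(w,'w2',0,0,560,420,1)
print([proj(p,W(q,(50,0,157))) for p in(a,b,w)], proj(w,W(q,(50,0,180))))
print([ [(d['score'],d['extent']) for d in cams.cut_out(p,'knob')] for p in(a,b,w)])
"
```

```text
t 3.2 tool [0.5589 0.2089 0.2594] d mm [ -2.6  17.1 107.4]  yaw -0.041 F [ 0.2  0.8 -1. ] open 0.0917 j6 -1.69 tilt [ 3.140e+00 -1.000e-03 -2.792e+00]
TCP in fixture mm [ 32.9   3.2 259.4]
[array([[314.77415844, 161.94793052]]), array([[251.30539094, 166.65725262]]), array([[304.95350697, 216.32158466]])] [[306.85434829 226.05989309]]
[[(0.56, [313.2, 167.1, 17.0, 34.5]), (0.55, [213.1, 350.4, 169.2, 135.8])], [(0.79, [249.9, 171.5, 8.6, 27.0]), (0.55, [263.7, 206.3, 99.6, 99.6])], [(0.75, [310.5, 211.7, 39.3, 51.4])]]
```

View pics/w2.png

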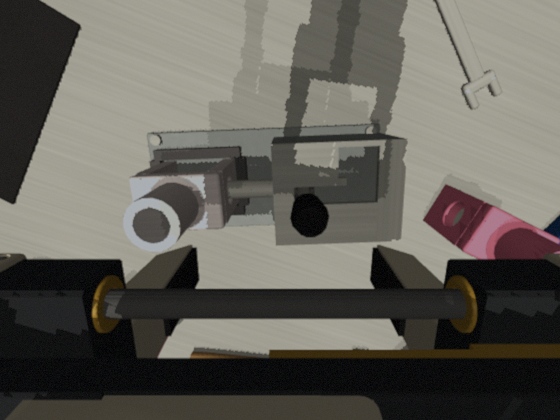

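View pics/sd2.png

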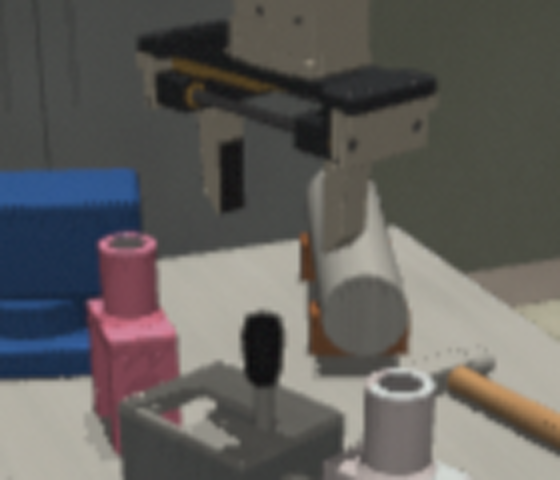

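The wrist view shows the hub top near (152,225), the knob near (309,215) and the housing corners. I'll refit with these added.

```bash
python3 -c "
from go import *
import fit,pickle
w=cams.read_camera('wrist');crop(w,'w2b',130,120,290,140,2.7)
fit.P['wrist']={k:w[k] for k in('color','K','R','t')};pickle.dump(fit.P,open('p0.pkl','wb'))
for X in [(-70,0,172),(50,0,180),(20,50,102),(20,-50,102),(145,-50,102),(145,50,102)]: print(X,proj(w,W(q,X)).round(1))
"
```

```text
(-70, 0, 172) [[147.9 227.2]]
(50, 0, 180) [[306.3 225.4]]
(20, 50, 102) [[267.3 146.5]]
(20, -50, 102) [[272.4 247. ]]
(145, -50, 102) [[396.9 242.9]]
(145, 50, 102) [[403.9 141.6]]
```

View pics/w2b.png

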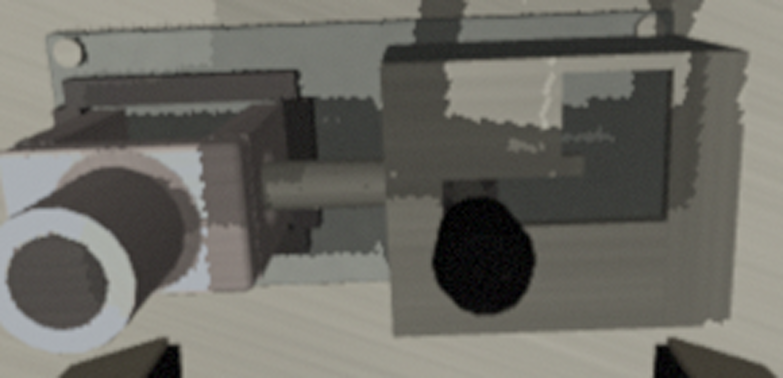

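```bash
python3 - <<'E'
s=open('fit.py').read()
s=s.replace('("scene",(50,0,157)','("wrist",(20,50,102),(272.6,142.2)),("wrist",(20,-50,102),(276.3,244)),("wrist",(145,-50,102),(399.6,239.3)),("wrist",(145,50,102),(406,138.5)),("wrist",(-70,0,172),(151,224.4)),\n("scene",(50,0,157)')
open('fit.py','w').write(s)
E
python3 fit.py; python3 -c "
from go import *
delta(W(q,(50,0,152)),q[2]);fx()"
```

```text
[   0.5716273     0.18111606    1.96757658 -130.97791159]
[[-1.9, -1.2], [-0.5, -0.9], [-1.6, -0.9], [-1.0, -1.0], [-0.6, -0.8], [-1.8, -2.0], [-0.0, -0.8], [-0.2, -1.1], [-1.7, -1.1], [-1.2, -0.4], [1.1, 0.1], [0.6, -2.5], [-3.1, 1.9], [-1.3, 0.9], [0.2, 0.8], [0.4, -0.3], [-0.3, 0.7], [-1.5, -0.7], [-0.7, -0.8]]
knob [0.55230476 0.22723156 0.157     ] hub [0.59867885 0.11655436 0.147     ] parked [0.48814597 0.24154973 0.135     ]
t 3.55 tool [0.5596 0.2098 0.262 ] d mm [  1.2  18.8 110. ]  yaw -0.043 F [-0.3  0.6 -0. ] open 0.0919 j6 -1.69 tilt [ 3.141  0.004 -2.788]
TCP in fixture mm [ 31.2   0.  262. ]
```

servo_tool(
  targets="1 19 0 -0.043;0 0 30 0;0 0 30 0;0 0 20 0;0 0 0 0",
)

```text
time: 4.18
tool_pos: [0.5503, 0.234, 0.1824]
tool_rot: [3.14, 0.009, -2.733]
contact_force: [0.3, -0.2, 0.4]
opening: 0.0919
```

```bash
python3 -c "
from go import *
delta(W(q,(50,0,152)),q[2]);fx()
a=cams.read_camera('scene');b=cams.read_camera('side')
crop(a,'sc3',255,80,130,130,4);crop(b,'sd3',185,80,140,120,4)
"
```

```text
t 4.17 tool [0.5503 0.234  0.1824] d mm [ 1.1 -7.  30.4]  yaw 0.012 F [ 0.3 -0.2  0.4] open 0.0919 j6 -1.71 tilt [ 3.14   0.009 -2.733]
TCP in fixture mm [ 57.   -0.8 182.4]
```

View pics/sc3.png

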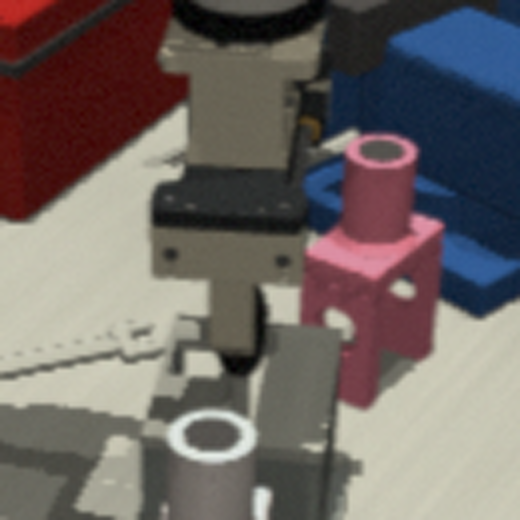

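View pics/sd3.png

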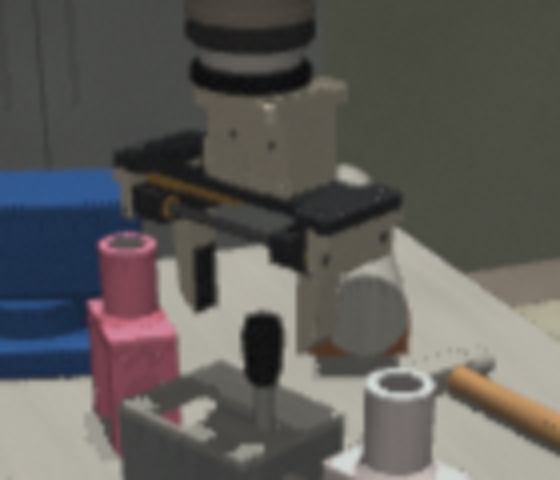

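servo_tool(
  targets="1 -6 10 0.012;0 -1 15 0;0 0 5 0;0 0 0 0",
)

```text
time: 4.78
tool_pos: [0.5547, 0.2273, 0.1543]
tool_rot: [3.141, 0.016, -2.746]
contact_force: [-0.1, 1.0, -0.2]
opening: 0.0916
```

```bash
python3 -c "
from go import *
delta(W(q,(50,0,152)),q[2]);fx()
"
```

```text
t 4.78 tool [0.5547 0.2273 0.1543] d mm [2.3 0.9 2.2]  yaw -0.001 F [-0.1  1.  -0.2] open 0.0916 j6 -1.71 tilt [ 3.141  0.016 -2.746]
TCP in fixture mm [ 49.1  -2.2 154.3]
```

servo_tool(
  targets="2 0 2 0;0 0 0 0;0 0 0 0;0 0 0 0;0 0 0 0;0 0 0 0;0 0 0 0;0 0 0 0",
  hand=0,
  squeeze=30,
)

```text
time: 5.78
tool_pos: [0.5529, 0.2275, 0.1531]
tool_rot: [3.14, 0.017, -2.746]
contact_force: [-0.2, -0.1, 0.5]
opening: 0.0278
```

```bash
python3 -c "
from go import *
delta(W(q,(50,0,152)),q[2]);fx()
"
```

```text
t 5.78 tool [0.5529 0.2275 0.1531] d mm [ 0.7 -0.   1.1]  yaw -0.001 F [-0.2 -0.1  0.5] open 0.0278 j6 -1.71 tilt [ 3.14   0.017 -2.746]
TCP in fixture mm [ 50.   -0.6 153.1]
```

servo_tool(
  targets="0 8 0 0;0 10 0 0;0 10 0 0;0 10 0 0;0 10 0 0;0 4 0 0;0 0 0 0",
)

```text
time: 6.65
tool_pos: [0.5392, 0.2608, 0.153]
tool_rot: [-3.116, 0.016, -2.75]
contact_force: [4.4, -9.6, -0.5]
opening: 0.028
```

```bash
python3 -c "
from go import *
delta(W(q,(103,0,152)),q[2]);fx()
"
```

```text
t 6.65 tool [0.5392 0.2608 0.153 ] d mm [ 1.  16.9  0.6]  yaw -0.005 F [ 4.4 -9.6 -0.5] open 0.028 j6 -1.62 tilt [-3.116  0.016 -2.75 ]
TCP in fixture mm [ 86.1  -0.9 153. ]
```

servo_tool(
  targets="0 8 0 0;0 8 0 0;0 4 0 0;0 4 0 0",
)

```text
time: 7.15
tool_pos: [0.5344, 0.2725, 0.1528]
tool_rot: [-3.098, 0.015, -2.754]
contact_force: [4.5, -11.2, 1.0]
opening: 0.0282
```

```bash
python3 -c "
from go import *
delta(W(q,(103,0,152)),q[2]);fx()
"
```

```text
t 7.15 tool [0.5344 0.2725 0.1528] d mm [1.1 4.3 0.6]  yaw -0.010 F [  4.5 -11.2   1. ] open 0.0282 j6 -1.57 tilt [-3.098  0.015 -2.754]
TCP in fixture mm [ 98.7  -1.  152.8]
```

servo_tool(
  targets="0 8 0 0;0 7 0 0;0 4 0 0",
)

```text
time: 7.52
tool_pos: [0.5307, 0.2816, 0.1526]
tool_rot: [-3.084, 0.013, -2.757]
contact_force: [4.1, -11.5, 0.8]
opening: 0.0281
```

```bash
python3 -c "
from go import *
delta(W(q,(104,0,152)),q[2]);fx()
"
```

```text
t 7.53 tool [0.5307 0.2816 0.1526] d mm [ 1.1 -4.5  0.8]  yaw -0.013 F [  4.1 -11.5   0.8] open 0.0281 j6 -1.54 tilt [-3.084  0.013 -2.757]
TCP in fixture mm [108.5  -1.1 152.6]
```

servo_tool(
  targets="8 0 0 0;10 1 1 0;10 1 3 0;10 1 4 0;10 1 5 0",
)

```text
time: 8.15
tool_pos: [0.4953, 0.2548, 0.1426]
tool_rot: [-3.062, 0.027, -2.76]
contact_force: [3.4, -11.0, 6.6]
opening: 0.0283
```

```bash
python3 -c "
from go import *
delta(W(q,(104,50,138)),q[2]);fx()
a=cams.read_camera('scene');b=cams.read_camera('side')
crop(a,'sc4',255,80,130,130,4);crop(b,'sd4',185,80,140,120,4)
"
```

```text
t 8.15 tool [0.4953 0.2548 0.1426] d mm [8.3 6.7 3.8]  yaw -0.018 F [  3.4 -11.    6.6] open 0.0283 j6 -1.52 tilt [-3.062  0.027 -2.76 ]
TCP in fixture mm [ 97.5  41.9 142.6]
```

View pics/sc4.png

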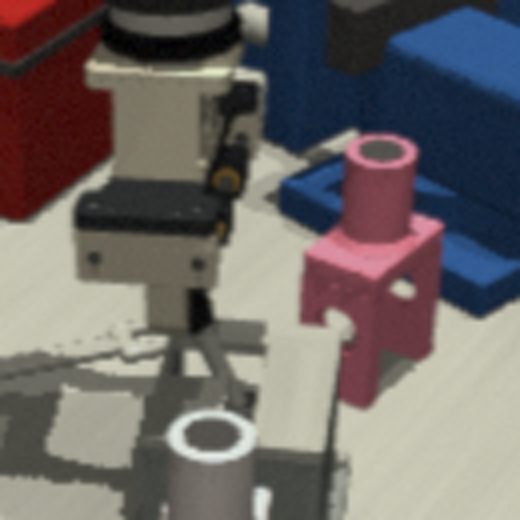

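View pics/sd4.png

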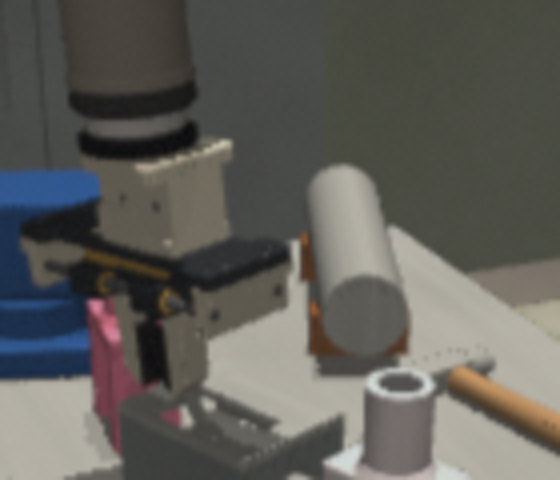

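servo_tool(
  targets="3 8 1 0;7 7 5 0;7 6 5 0",
)

```text
time: 8.62
tool_pos: [0.4764, 0.2596, 0.1332]
tool_rot: [-3.048, 0.031, -2.762]
contact_force: [0.9, -13.3, 7.6]
opening: 0.0287
```

```bash
python3 -c "
from go import *
delta(W(q,(102,55,134)),q[2]);fx()
"
```

```text
t 8.62 tool [0.4764 0.2596 0.1332] d mm [-2.6 -7.2 -0. ]  yaw -0.020 F [  0.9 -13.3   7.6] open 0.0287 j6 -1.48 tilt [-3.048  0.031 -2.762]
TCP in fixture mm [109.2  57.5 133.2]
```

servo_tool(
  targets="0 -2 0 0;0 -2 0 0;0 -2 0 0;0 -2 0 0;0 -2 0 0",
)

```text
time: 9.25
tool_pos: [0.4853, 0.2407, 0.1341]
tool_rot: [-3.031, 0.033, -2.762]
contact_force: [0.3, -5.4, -3.4]
opening: 0.028
```

```bash
python3 -c "
from go import *
delta(W(q,(88,55,134)),q[2]);fx()
"
```

```text
t 9.25 tool [0.4853 0.2407 0.1341] d mm [-1.6 -0.3  0.2]  yaw -0.021 F [ 0.3 -5.4 -3.4] open 0.028 j6 -1.5 tilt [-3.031  0.033 -2.762]
TCP in fixture mm [ 88.3  56.6 134.1]
```

Travel is about 38 mm and the force is dropping, so it should be seated. I'll nudge it a little further and check.

servo_tool(
  targets="0 -2 0 0;0 -2 0 0;0 0 0 0",
)

```text
time: 9.62
tool_pos: [0.4855, 0.2393, 0.1339]
tool_rot: [-3.037, 0.033, -2.764]
contact_force: [1.4, -2.4, -0.3]
opening: 0.0285
```

```bash
python3 -c "
from go import *
delta(W(q,(88,55,134)),q[2]);fx()
a=cams.read_camera('scene');b=cams.read_camera('side')
crop(a,'sc5',255,80,130,130,4);crop(b,'sd5',185,80,140,120,4)
"
```

```text
t 9.62 tool [0.4855 0.2393 0.1339] d mm [-1.9  1.  -0.2]  yaw -0.022 F [ 1.4 -2.4 -0.3] open 0.0285 j6 -1.5 tilt [-3.037  0.033 -2.764]
TCP in fixture mm [ 87.   56.9 133.9]
```

View pics/sc5.png

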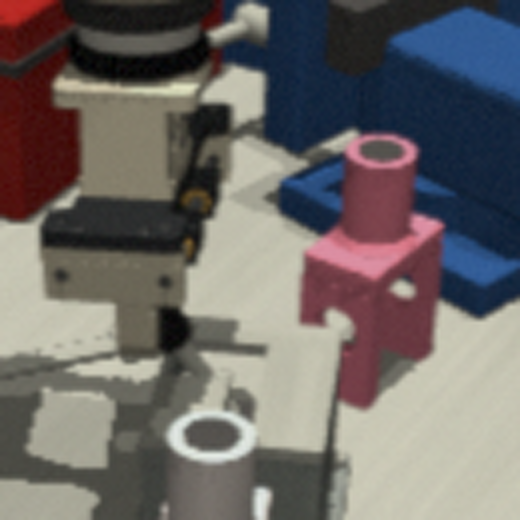

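View pics/sd5.png

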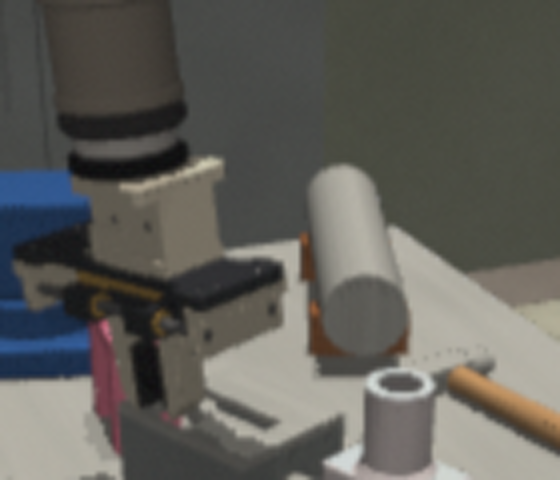

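servo_tool(
  targets="0 0 0 0;0 0 0 0;0 0 0 0;0 0 0 0;0 0 0 0",
  hand=1,
)

```text
time: 10.35
tool_pos: [0.4862, 0.2386, 0.1343]
tool_rot: [-3.035, 0.033, -2.764]
contact_force: [-0.9, -0.1, -0.7]
opening: 0.0739
```

servo_tool(
  targets="0 0 -10 0;0 0 -30 0;0 0 -40 0;0 0 -40 0;0 0 0 0",
)

```text
time: 10.98
tool_pos: [0.4774, 0.2495, 0.2598]
tool_rot: [-3.036, 0.035, -2.764]
contact_force: [0.4, 0.5, -0.3]
opening: 0.0918
```

```bash
python3 -c "
from go import *
delta(W(q,(-70,0,142)),q[2]);fx()
a=cams.read_camera('scene');b=cams.read_camera('side');w=cams.read_camera('wrist')
crop(a,'sc6',255,80,130,150,4);crop(b,'sd6',185,100,150,150,4);crop(w,'w6',0,0,560,420,1)
k=[cams.cut_out(p,'knob') for p in(a,b,w)]
print([[(d['score'],d['extent']) for d in x] for x in k]); print([proj(p,W(q,(88,95*np.sin(.65),62+95*np.cos(.65)))) for p in (a,b,w)])
"
```

```text
t 10.97 tool [0.4774 0.2495 0.2598] d mm [ -59.6 -154.6  137. ]  yaw -0.023 F [ 0.4  0.5 -0.3] open 0.0918 j6 -1.52 tilt [-3.036  0.035 -2.764]
TCP in fixture mm [ 99.5  60.5 259.8]
[[(0.64, [297.4, 165.4, 32.5, 36.4])], [(0.61, [227.7, 174.3, 15.2, 16.0])], [(0.75, [286.4, 218.8, 39.5, 52.9])]]
[array([[290.20946581, 157.45039177]]), array([[224.7574728 , 175.52611563]]), array([[285.81162776, 210.75904878]])]
```

View pics/sd6.png

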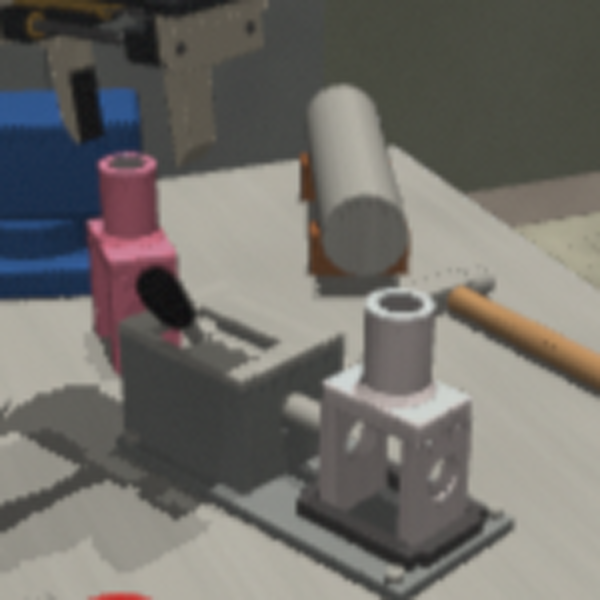

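View pics/w6.png

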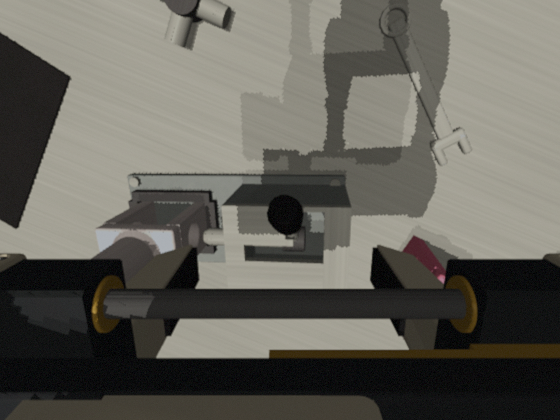

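Parked: the knob leans over at side pixel (227,174), the pin is drawn clear and the yoke has not moved. The tool has picked up about 0.1 rad of tilt. I'll turn the jaws so that the jaw axis is level.

```bash
cat >> go.py <<'E'
def lev():
    s=telemetry.observe();R=Ro.from_euler("xyz",s["tool_rot"]).as_matrix()
    print("R row z",R[2].round(3),"R",R.round(3).tolist())
    # yaw a: y' = -sin a x + cos a y ; z comp 0
    a=np.arctan2(R[2,1],R[2,0]); a=(a+np.pi/2)%np.pi-np.pi/2; print("yaw to level jaws",a, a+np.pi,"jaw dir dev from fixture y:", np.degrees(((np.arctan2(*( (R@[-np.sin(a),np.cos(a),0])[[1,0]]))-q[2])%np.pi)))
E
python3 -c "
from go import *
lev()"
```

```text
R row z [-0.025 -0.106 -0.994] R [[-0.93, -0.364, 0.062], [-0.368, 0.925, -0.09], [-0.025, -0.106, -0.994]]
yaw to level jaws 1.342786477663883 4.484379131253676 jaw dir dev from fixture y: 101.85423617974179
```

servo_tool(
  targets="0 0 0 0.168;0 0 0 0.168;0 0 0 0.168;0 0 0 0.168;0 0 0 0.168;0 0 0 0.168;0 0 0 0.168;0 0 0 0.168;0 0 0 0",
)

```text
time: 12.4
tool_pos: [0.4734, 0.2462, 0.2453]
tool_rot: [-3.128, 0.106, 2.131]
contact_force: [-0.6, 0.5, 0.6]
opening: 0.0915
```

```bash
python3 -c "
from go import *
lev()
delta(W(q,(-70,0,245)));fx()
"
```

```text
R row z [-0.106 -0.013 -0.994] R [[-0.528, 0.848, 0.045], [0.842, 0.53, -0.097], [-0.106, -0.013, -0.994]]
yaw to level jaws 0.12394583281125016 3.2655384864010433 jaw dir dev from fixture y: 92.21616123971894
t 12.4 tool [0.4734 0.2462 0.2453] d mm [-175.4   37.5   18.5]  F [-0.6  0.5  0.6] open 0.0915 j6 -0.13 tilt [-3.128  0.106  2.131]
TCP in fixture mm [ 98.   65.5 245.3]
```

servo_tool(
  targets="-40 8 2 0.12;-45 6 4 0;-45 10 4 0;-30 8 4 0;0 0 0 0",
)

```text
time: 13.02
tool_pos: [0.5769, 0.1144, 0.245]
tool_rot: [-3.134, 0.105, 2.029]
contact_force: [-0.1, 0.4, 0.3]
opening: 0.0911
```

```bash
python3 -c "
from go import *
lev()
delta(W(q,(-70,0,220)));fx()
w=cams.read_camera('wrist');crop(w,'w7',0,0,560,420,1);b=cams.read_camera('side');crop(b,'sd7',185,60,180,180,3)
print(proj(w,W(q,(-70,0,172))),proj(w,W(q,(-70,0,112))))
"
```

```text
R row z [-0.105 -0.007 -0.994] R [[-0.44, 0.897, 0.04], [0.892, 0.441, -0.098], [-0.105, -0.007, -0.994]]
yaw to level jaws 0.06901889431369312 3.2106115479034862 jaw dir dev from fixture y: 89.5288224624303
t 13.03 tool [0.5769 0.1144 0.245 ] d mm [-5.  20.7 25.5]  F [-0.1  0.4  0.3] open 0.0911 j6 -0.31 tilt [-3.134  0.105  2.029]
TCP in fixture mm [-63.6  20.9 245. ]
[[315.90557821 226.22024801]] [[310.26678777 196.42798523]]
```

View pics/w7.png

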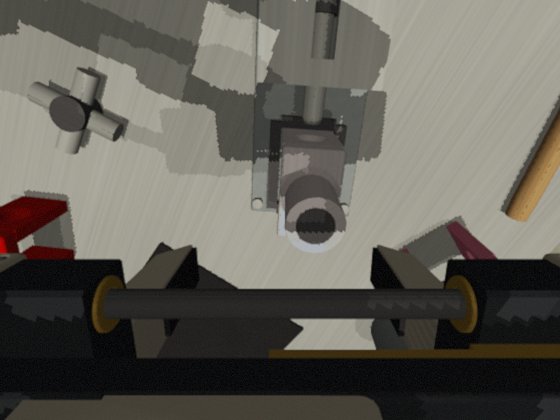

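View pics/sd7.png

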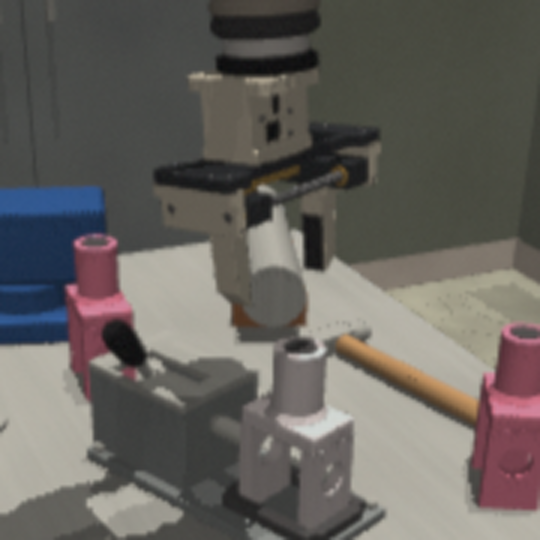

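servo_tool(
  targets="-2 10 12 0.069;-2 9 12 0;0 0 0 0",
)

```text
time: 13.5
tool_pos: [0.5944, 0.1212, 0.2211]
tool_rot: [-3.141, 0.104, 1.968]
contact_force: [0.6, 0.1, 1.3]
opening: 0.092
```

```bash
python3 -c "
from go import *
lev()
delta(W(q,(-70,0,143)));fx()
"
```

```text
R row z [-0.104 -0.001 -0.995] R [[-0.384, 0.922, 0.039], [0.917, 0.386, -0.096], [-0.104, -0.001, -0.995]]
yaw to level jaws 0.00993550582991709 3.15152815941971 jaw dir dev from fixture y: 89.4246872819322
t 13.5 tool [0.5944 0.1212 0.2211] d mm [ 2.2  2.3 78.3]  F [0.6 0.1 1.3] open 0.092 j6 -0.24 tilt [-3.141  0.104  1.968]
TCP in fixture mm [-64.    2.2 221.1]
```

servo_tool(
  targets="1 2 20 0;1 0 25 0;0 0 20 0;0 0 5 0;0 0 0 0",
)

```text
time: 14.12
tool_pos: [0.5977, 0.1196, 0.1522]
tool_rot: [3.14, 0.104, 1.977]
contact_force: [0.7, -0.3, 0.0]
opening: 0.0918
```

```bash
python3 -c "
from go import *
lev()
delta(W(q,(-70,0,143)));fx()
"
```

```text
R row z [-0.104  0.001 -0.995] R [[-0.393, 0.919, 0.042], [0.914, 0.395, -0.095], [-0.104, 0.001, -0.995]]
yaw to level jaws -0.011478936438959586 3.1301137171508335 jaw dir dev from fixture y: 91.19875623726575
t 14.12 tool [0.5977 0.1196 0.1522] d mm [-2.2 -0.3  9.5]  F [ 0.7 -0.3  0. ] open 0.0918 j6 -0.24 tilt [3.14  0.104 1.977]
TCP in fixture mm [-66.8  -0.3 152.2]
```

servo_tool(
  targets="-2 0 7 0;0 0 2 0;0 0 0 0;0 0 0 0",
  hand=1,
)

```text
time: 14.62
tool_pos: [0.5999, 0.1171, 0.1453]
tool_rot: [3.137, 0.106, 1.977]
contact_force: [0.1, -0.1, -0.2]
opening: 0.092
```

servo_tool(
  targets="0 0 0 0;0 0 0 0;0 0 0 0;0 0 0 0;0 0 0 0;0 0 0 0;0 0 0 0;0 0 0 0",
  hand=0,
  squeeze=45,
)

```text
time: 15.62
tool_pos: [0.5998, 0.1171, 0.1455]
tool_rot: [3.137, 0.106, 1.977]
contact_force: [-0.7, -0.6, 0.1]
opening: 0.0429
```

```bash
python3 -c "
from go import *
lev()
delta(W(q,(-70,0,143)));fx()
"
```

```text
R row z [-0.105  0.005 -0.994] R [[-0.393, 0.918, 0.046], [0.913, 0.396, -0.095], [-0.105, 0.005, -0.994]]
yaw to level jaws -0.04498598120924946 3.0966066723805437 jaw dir dev from fixture y: 93.15938042274178
t 15.62 tool [0.5998 0.1171 0.1455] d mm [ 0.2 -1.2  2.5]  F [-0.7 -0.6  0.1] open 0.0429 j6 -0.24 tilt [3.137 0.106 1.977]
TCP in fixture mm [-70.   -1.2 145.5]
```

servo_tool(
  targets="-1 0 -8 0;-1 0 -10 0;-1 0 -10 0;-2 0 -15 0;0 0 0 0",
)

```text
time: 16.25
tool_pos: [0.5983, 0.1166, 0.1892]
tool_rot: [-3.141, 0.103, 1.978]
contact_force: [-0.5, 0.3, -7.8]
opening: 0.0429
```

```bash
python3 -c "
from go import *
lev()
delta((0.578,-0.181,0.20));fx()
a=cams.read_camera('scene');b=cams.read_camera('side')
crop(a,'sc8',235,60,150,220,2.7);crop(b,'sd8',185,60,180,180,3)
"
```

```text
R row z [-0.103 -0.001 -0.995] R [[-0.394, 0.918, 0.04], [0.913, 0.396, -0.095], [-0.103, -0.001, -0.995]]
yaw to level jaws 0.006502804837843268 3.1480954584276364 jaw dir dev from fixture y: 90.2101367090991
t 16.25 tool [0.5983 0.1166 0.1892] d mm [-264.9 -136.4   16.7]  F [-0.5  0.3 -7.8] open 0.0429 j6 -0.25 tilt [-3.141  0.103  1.978]
TCP in fixture mm [-69.8   0.3 189.2]
```

View pics/sd8.png

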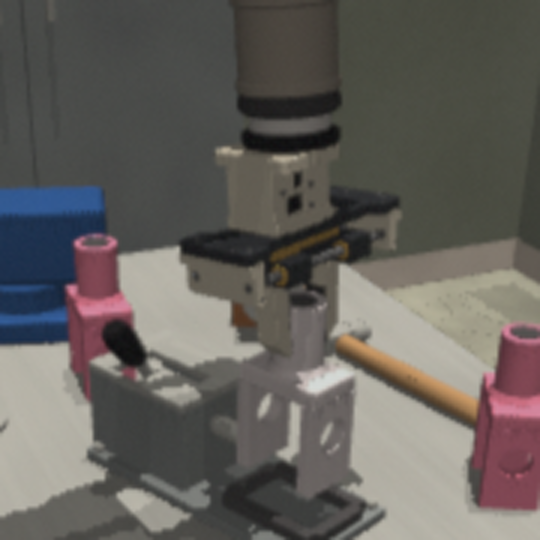

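View pics/sc8.png

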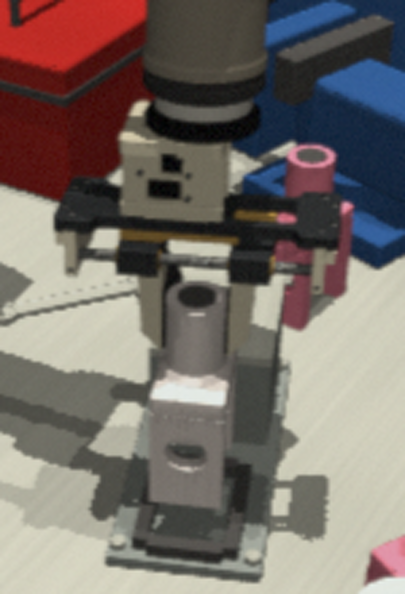

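servo_tool(
  targets="-15 -8 0 0;-28 -14 2 0;-33 -17 3 0;-33 -17 3 0;-33 -17 3 0;-33 -17 3 0;-30 -15 3 0;-15 -8 2 0;-6 -3 0 0;0 0 0 0",
)

```text
time: 17.6
tool_pos: [0.5752, -0.1512, 0.1885]
tool_rot: [-3.129, 0.1, 1.978]
contact_force: [0.5, -0.4, -8.2]
opening: 0.0428
```

```bash
python3 -c "
from go import *
lev()
delta((0.578,-0.181,0.17))
a=cams.read_camera('scene');b=cams.read_camera('side')
crop(a,'sc9',100,120,280,300,1.9);crop(b,'sd9',185,120,260,260,2.2)
"
```

```text
R row z [-0.099 -0.013 -0.995] R [[-0.394, 0.919, 0.027], [0.914, 0.395, -0.096], [-0.099, -0.013, -0.995]]
yaw to level jaws 0.12881703728465155 3.2704096908744447 jaw dir dev from fixture y: 83.16426172597832
t 17.6 tool [ 0.5752 -0.1512  0.1885] d mm [-26.5  -9.   21.4]  F [ 0.5 -0.4 -8.2] open 0.0428 j6 -0.72 tilt [-3.129  0.1    1.978]
```

View pics/sc9.png

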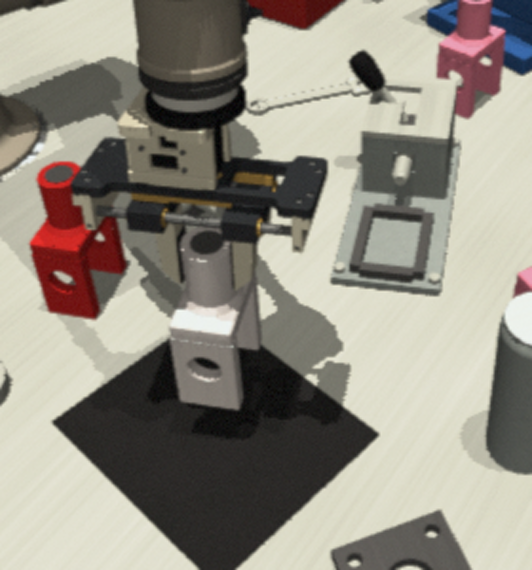

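View pics/sd9.png

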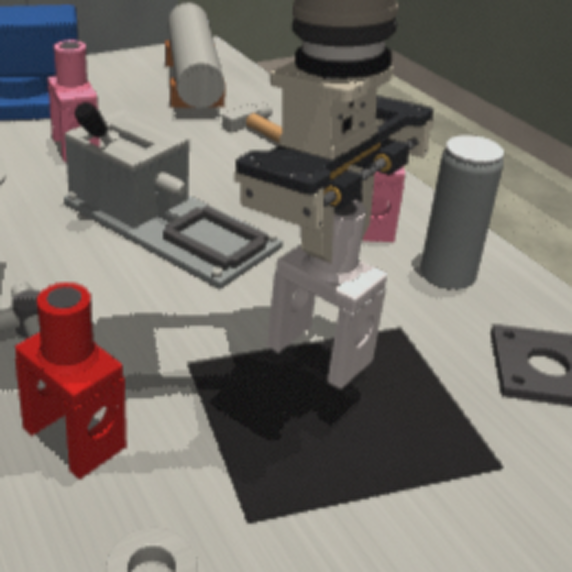

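servo_tool(
  targets="-10 -4 6 0;-13 -5 8 0;-3 0 6 0;0 0 0 0",
)

```text
time: 18.2
tool_pos: [0.5783, -0.1799, 0.1695]
tool_rot: [-3.128, 0.099, 1.982]
contact_force: [-0.1, 0.7, -8.2]
opening: 0.0428
```

```bash
python3 -c "
from go import *
lev()
delta((0.578,-0.181,0.1375))
"
```

```text
R row z [-0.098 -0.013 -0.995] R [[-0.397, 0.917, 0.027], [0.912, 0.398, -0.096], [-0.098, -0.013, -0.995]]
yaw to level jaws 0.13621510040563267 3.277807753995426 jaw dir dev from fixture y: 82.95783491496411
t 18.2 tool [ 0.5783 -0.1799  0.1695] d mm [ 2.3 -0.3 31.9]  F [-0.1  0.7 -8.2] open 0.0428 j6 -0.76 tilt [-3.128  0.099  1.982]
```

servo_tool(
  targets="1 0 6 0;1 0 6 0;0 0 6 0;0 0 5 0;0 0 3 0;0 0 0 0",
)

```text
time: 18.95
tool_pos: [0.5783, -0.1799, 0.1414]
tool_rot: [-3.128, 0.098, 1.982]
contact_force: [-1.0, -0.3, -7.2]
opening: 0.043
```

servo_tool(
  targets="0 0 2 0;0 0 2 0;0 0 0 0",
)

```text
time: 19.32
tool_pos: [0.5788, -0.1804, 0.1383]
tool_rot: [-3.129, 0.099, 1.982]
contact_force: [-0.4, -0.5, -8.0]
opening: 0.0427
```

servo_tool(
  targets="0 0 2 0;0 0 1 0;0 0 0 0",
)

```text
time: 19.7
tool_pos: [0.579, -0.1806, 0.1381]
tool_rot: [-3.13, 0.101, 1.982]
contact_force: [0.0, -0.7, -8.4]
opening: 0.043
```

servo_tool(
  targets="0 0 3 0;0 0 3 0;0 0 0 0",
)

```text
time: 20.08
tool_pos: [0.5796, -0.1813, 0.1383]
tool_rot: [-3.133, 0.105, 1.982]
contact_force: [-0.8, -0.2, -8.0]
opening: 0.0426
```

```bash
python3 -c "
from go import *
lev()
a=cams.read_camera('scene');b=cams.read_camera('side')
crop(a,'sc10',150,220,150,150,4);crop(b,'sd10',270,180,120,150,4)
s=telemetry.observe();print(s['qpos'],s['joint_efforts'],s['torque'])
"
```

```text
R row z [-0.105 -0.009 -0.994] R [[-0.398, 0.917, 0.034], [0.912, 0.399, -0.1], [-0.105, -0.009, -0.994]]
yaw to level jaws 0.08101431604981668 3.22260696963961 jaw dir dev from fixture y: 86.15958526917272
[-0.38949063  0.55449437  1.48521468 -0.09221935  1.03468716 -0.75579407] [-8.70362297e-02 -5.27082396e+01 -2.36265528e+01 -3.86465359e-01
 -5.75856026e-01  4.72559172e-03] [0.15205775 0.24650774 0.02206637]
```

View pics/sc10.png

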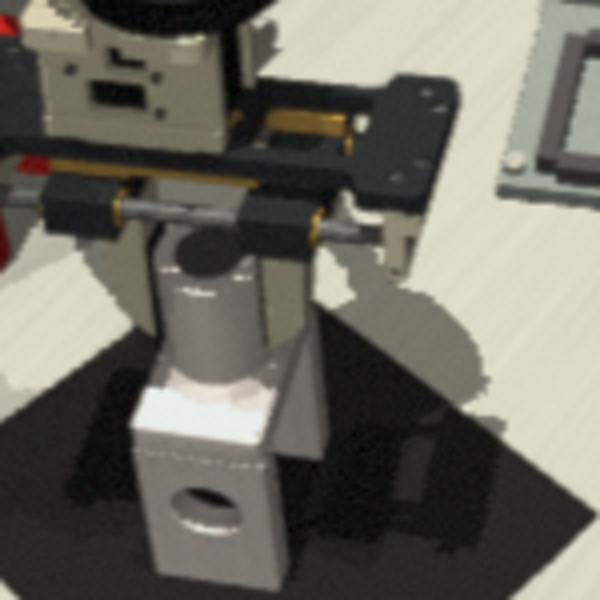

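View pics/sd10.png

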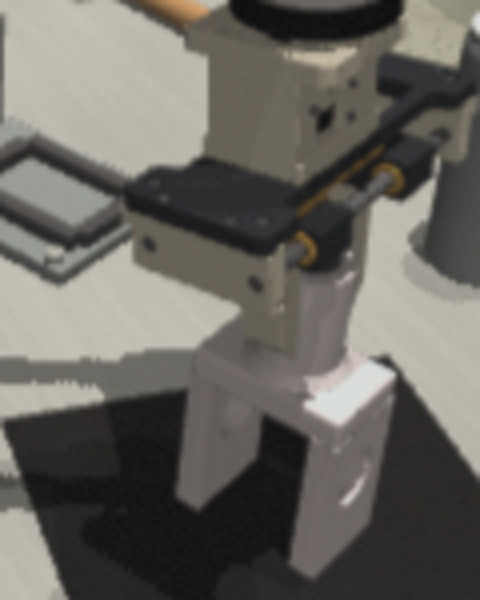

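```bash
python3 -c "
from go import *
from scipy.optimize import least_squares
a=cams.read_camera('scene');b=cams.read_camera('side')
s=telemetry.observe();R=Ro.from_euler('xyz',s['tool_rot']).as_matrix();g=s['tool_pos']-.005*R[:,2];print(g)
obs=[(a,(-42,27,0),(190.5,363.25)),(a,(-42,-27,0),(220,367.5)),(b,(-42,27,0),(347.5,324.25)),(b,(42,27,0),(318.75,306.75)),(a,(-42,27,100),(150+135/4,220+430/4)),(a,(-42,-27,100),(150+265/4,220+452/4)),(b,(-42,27,100),(270+312/4,180+425/4)),(b,(42,27,100),(270+197/4,180+362/4))]
def f(v):
  M=Ro.from_euler('xyz',[v[3],v[4],0])*Ro.from_euler('z',v[5])
  return np.concatenate([proj(p,v[:3]+M.apply(np.array(X)/1000))[0]-uv for p,X,uv in obs])
r=least_squares(f,[g[0],g[1],.004,0,0,q[2]]);print(r.x.round(4));print(r.fun.reshape(-1,2).round(1).tolist())
# tilt-free fit with known yaw
for z in(.004,.010): 
  h=lambda v:f([v[0],v[1],z,0,0,v[2]]);rr=least_squares(h,[g[0],g[1],q[2]]);print(z,rr.x.round(4),rr.cost)
"
```

```text
[ 0.57946099 -0.18080208  0.14284074]
[ 0.5845 -0.1801 -0.0058 -0.0476 -0.0329  1.8839]
[[0.8, 1.8], [0.7, 3.8], [0.0, 1.8], [-3.1, -1.6], [0.1, -2.1], [-1.0, -1.5], [3.1, 1.0], [-2.3, -2.7]]
0.004 [ 0.5803 -0.182   1.9701] 61.14413941753541
0.01 [ 0.5798 -0.185   2.006 ] 102.2147433703335
```

servo_tool(
  targets="0 0 3 0",
)

```text
time: 20.4
tool_pos: [0.5801, -0.1818, 0.1377]
tool_rot: [-3.134, 0.106, 1.982]
contact_force: [-12.6, 7.4, 33.6]
opening: 0.0431
```

servo_tool(
  targets="0 0 0 0;0 0 0 0",
)

```text
time: 20.65
tool_pos: [0.5802, -0.182, 0.1378]
tool_rot: [-3.134, 0.107, 1.982]
contact_force: [-1.5, 0.7, -1.9]
opening: 0.0428
```

servo_tool(
  targets="0 0 0 0;0 0 0 0;0 0 0 0;0 0 0 0;0 0 0 0;0 0 0 0;0 0 0 0;0 0 0 0",
  hand=1,
)

```text
time: 21.65
tool_pos: [0.582, -0.1829, 0.1386]
tool_rot: [-3.137, 0.11, 1.982]
contact_force: [-0.6, -0.3, 0.8]
opening: 0.0919
```

```bash
python3 -c "
from go import *
lev();delta((.579,-.181,.2))
a=cams.read_camera('scene');b=cams.read_camera('side')
crop(a,'sc11',150,220,150,150,4);crop(b,'sd11',270,180,120,150,4)
"
```

```text
R row z [-0.11  -0.005 -0.994] R [[-0.397, 0.917, 0.039], [0.911, 0.399, -0.103], [-0.11, -0.005, -0.994]]
yaw to level jaws 0.0433091812307147 3.184901834820508 jaw dir dev from fixture y: 88.30802559664616
t 21.65 tool [ 0.582  -0.1829  0.1386] d mm [ -3.8  -2.2 -61.3]  F [-0.6 -0.3  0.8] open 0.0919 j6 -0.76 tilt [-3.137  0.11   1.982]
```

View pics/sc11.png

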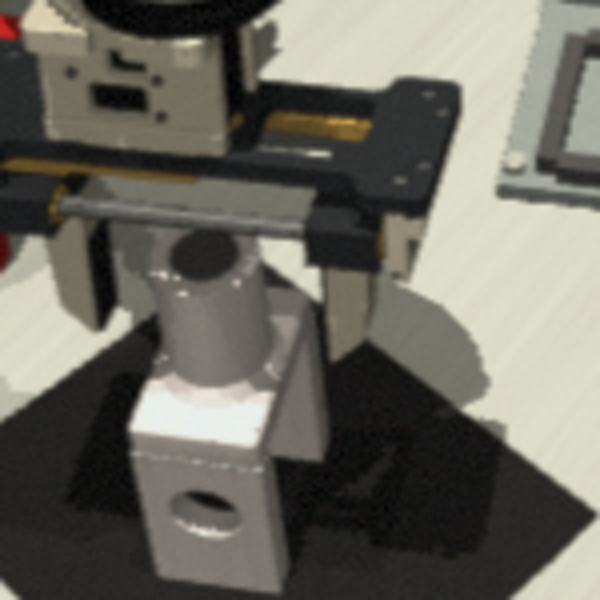

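View pics/sd11.png

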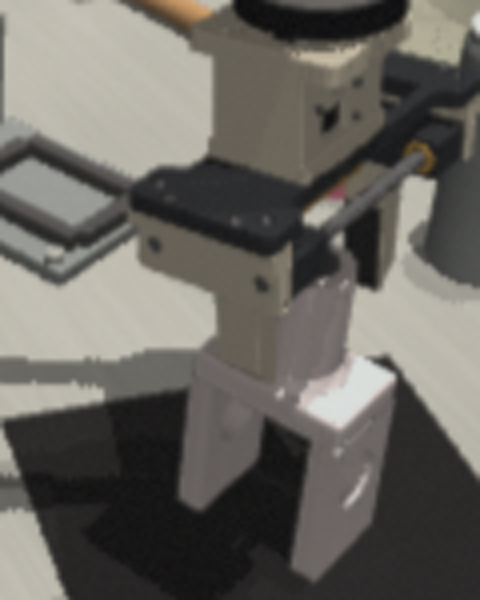

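Released and standing. Next I'll raise the tool straight up in world terms.

servo_tool(
  targets="-1 0 -10 0;-3 0 -20 0;-3 0 -25 0;-4 0 -35 0;-4 0 -35 0;0 0 0 0;0 0 0 0",
)

```text
time: 22.62
tool_pos: [0.5829, -0.1836, 0.2718]
tool_rot: [-3.138, 0.111, 1.982]
contact_force: [0.2, 0.1, -0.3]
opening: 0.0918
```

```bash
python3 -c "
from go import *
delta((.579,-.181,.2))
a=cams.read_camera('scene');b=cams.read_camera('side')
crop(a,'sc12',100,120,280,300,1.9);crop(b,'sd12',185,120,260,260,2.2)
"
```

```text
t 22.62 tool [ 0.5829 -0.1836  0.2718] d mm [11.9 -2.3 71. ]  F [ 0.2  0.1 -0.3] open 0.0918 j6 -0.79 tilt [-3.138  0.111  1.982]
```

View pics/sc12.png

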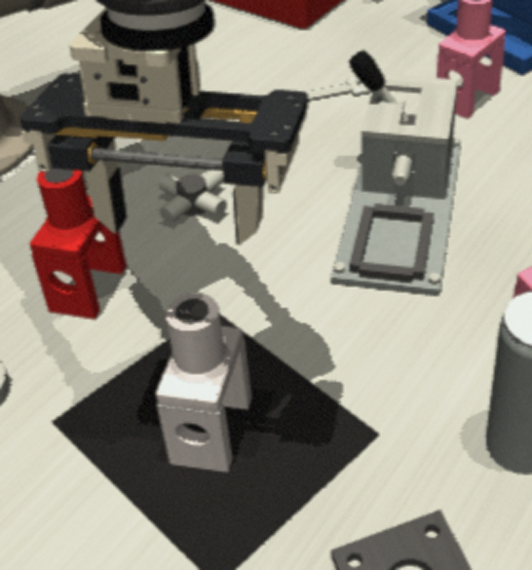

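View pics/sd12.png

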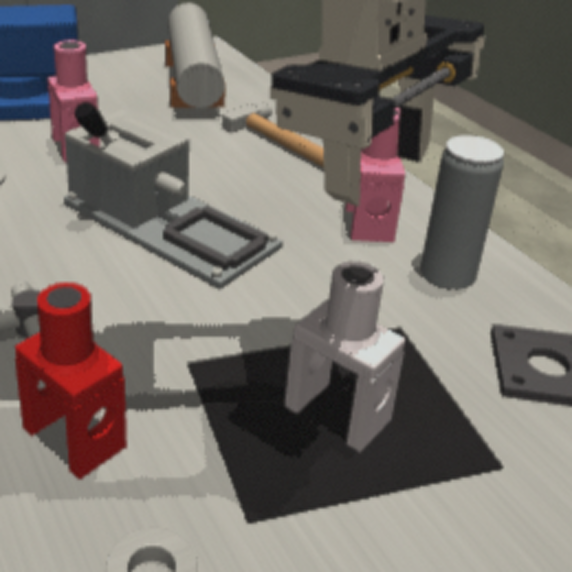

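```bash
python3 -c "
from h import *
a=cams.read_camera('scene');b=cams.read_camera('side')
u=(100+191/1.9,120+308/1.9);v=(185+359/2.2,120+276/2.2)
print(tri([a,b],[u,v]), telemetry.observe()['time'])
robot.hand_in()"
```

```text
(array([ 0.57924807, -0.18313396,  0.16398905]), [[-0.3, 1.0], [-0.5, -0.8]]) 22.825
the job is handed in; nothing more can be done
```

I drew the pin back by its knob, swung the handle over into the holding notch and let go. With the pin parked by itself, I lifted the yoke by its hub, stood it on its ears on the mat and backed off. I handed the job in at about 23 s; no verdict is reported.

**Last checks:**
- **Yoke position:** the hub top triangulates to (0.579, -0.183, 0.164), which is what an upright yoke on the 4 mm mat should give. The mat centre is about (0.578, -0.181), so the yoke is roughly 2 mm off centre.
- **Pin:** in the last pictures the handle still leans over and the pin is still drawn back. Tool position just before letting go put the travel at about 37 mm and the lean at about 0.65 rad.
- **Robot:** the tool is well above the yoke, gripper open, with no contact force.

**What did not go to plan:**
- **Tool tilt:** the tool picked up about 0.1 rad of tilt while pulling against the spring. I turned the jaws so their axis was level before gripping the hub.
- **Set-down force:** the force reading stayed near -8 N after the ears touched, so I kept probing. One nudge pressed with about 34 N upward (roughly 37 N overall) before I let go.
- **Yoke lean:** a rough corner fit while the yoke was still gripped suggested a lean of about 0.05 rad. After release it looked upright, but I did not measure the tilt again.

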